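# Seat and clamp a flanged pipe stub in a welding fixture

### The arm

A 7-joint arm with a two-finger parallel gripper is mounted at the origin on the work surface. World frame = base frame: x ahead of the robot, y to its left, z up, the work surface at z = 0. Lengths are in m, angles in rad, forces in N, time in s.
With the tool pointing down it reaches from about 0.425 to 0.925 m from the base axis. Payload 6.8 kg.
Tool frame: the origin (TCP) lies midway between the tips of the shut fingers; the grasp point (between the pads) lies 19 mm behind it (grip_point_offset is the distance from the TCP to the grasp point, in m); y points along the fingers, x is the direction in which the jaws open and shut, and the axes are right-handed (so a half turn about y gives the same grasp; the last joint's range is limited). The gripper opens to 85 mm and grips with 20 to 120 N. Pads are 22 mm wide; open, the fingers measure 114 mm over their backs; the gripper's body (76 mm by 85 mm) begins 54 mm behind the grasp point. The pads swing forward as they close: fully open they stand 13 mm farther back than shut.
Start: joints at [1.229, 0.477, 0.022, 1.555, -0.011, 1.109, -0.083], TCP at [0.156, -0.657, 0.231] pointing down, gripper open.
Joint ranges: [-2.96, 2.96], [-0.34, 2.1], [-1.41, 1.46], [0.24, 2.44], [-1.37, 4.51], [0.17, 1.92], [-2.96, 2.96]. Speed limits (rad/s): [2.39, 2.39, 3.14, 3.14, 3.14, 3.14, 3.14].

### API

Orientations are given as a unit quaternion [w, x, y, z].
In Python, from station import get_obs, read_camera, hand_in, grip_point_offset gives the robot as it stands.
- The arm moves only by the tool play_rows, never from a script. Its argument "increments" is a list of rows, each a list of 2 entries, a list of its own where there are three numbers: the shift along the tool's x, y, z in m, then the turn, a rotation vector about the tool's x, y, z in degrees. In form: [[[tx, ty, tz], [ax, ay, az]], ...]. A call has 1 to 20 rows; each row shifts and turns the commanded pose from where the row before left it, along the tool's axes as they then stand; what a row does not reach is not made up. A row lasts 1/12 s, in which the tool goes at most 41.7 mm and 7.16 degrees, less where a joint would pass 70% of its speed; a pose out of reach is approached as far as the arm can. A call with a gripper value outside its range is refused whole. "gripper" is the finger opening in m, from 0 to 0.0854, set as the call begins (left out, the last holds). The fingers move at their own pace and stop on an object; "grip_force" is the grip in N (left out, the last holds). Time passes only in rows, so rows that do not move let the fingers close. It gives the time, the measured TCP pose, the force and the opening at its end, in the units of the state.
- get_obs(): the state, without advancing time (a new reading comes with each control period).
- read_camera(name): name is "side" or "top" or "wrist"; returns a dict with "color" (420x560x3 uint8, red, green, blue), "range_z" (420x560 float32, m along the optical axis (not along the pixel's ray), 0 where there is no reading), "intrinsics" (3x3 intrinsics, pixels), "dist_coeffs" ([k1, k2, p1, p2, k3] as OpenCV has them; the pictures are not rectified), "R" (3x3) and "t" (3): a world point X has camera coordinates R X + t; the wrist camera has in their place "hand_eye" (4x4, takes a point from camera to tool coordinates, whose origin is the TCP and whose axes are the tool frame's). Camera axes: x right, y down, z forward; pixel columns grow to the right and rows downward; lengths in m; the calibration is good to about 2 mm. A picture is of the moment at which its call begins: read the wrist's pose just before it.
- hand_in(): hands the job in, once; it reports no verdict.
The state is a dict: "t": time; "q": joint angles; "joint_vel": joint speeds; "joint_torque": joint torques, N m; "eef_pos": TCP position; "tool_rot": TCP orientation; "contact_force": force on the tool from outside, world axes, zero at the start; "torque": the same for the moment, N m; "gripper_width": opening from 0.0 (shut) to 1.0 (fully open).
Only numpy, scipy, OpenCV 4.12 (cv2) and the standard library are available. Lean on these libraries where they do the work, as an engineer would, in place of code of your own. Each camera call takes 0.05 s, during which the arm holds its last target. There are 200 camera calls.

### The job

With the fingertips, push the flanged pipe stub along the fixture's base plate until its flange sits fully home against both walls of the V stop, without lifting or tipping it. Then push the toggle clamp's handle over, away from the stub and down past its dead point, until it snaps into lock with the rubber foot pressing on the stub. Nothing else lying about may be disturbed.

Things in the scene. Friction and masses are not known exactly. Their poses are not given: they have to be found in the camera images.
- fixture: welding fixture bolted to the table (sizes in mm). Dark base plate 300 x 200 x 12, spanning x -180..120, y -100..100 in its frame; origin on the table surface. +x runs along the plate from the open end, where the stub stands, through the V stop to the toggle clamp; z up. The clamp's tower (two cheeks, 36 wide over all, feet 80 wide) spans x 47..112, up to z 94
- home (a point): where the centre of the stub's underside lies when its flange touches both walls of the V stop: fixture x -30, y 0, z 12 mm (on the plate's top). The V is two upright steel walls, 20 mm high above the plate, 60 long, 16 thick, each at 30 degrees to fixture x, 60 degrees between them, open towards -x
- stub: the workpiece: a capped steel pipe stub on a round flange, about 0.7 kg, loose, upright on the base plate, 70 to 110 mm short of home. Flange dia 96, 12 thick; above it the pipe, dia 54, closed flat top 55 above its underside. Origin at the centre of its underside; z up. It slides with friction of about 3 to 6 N
- handle (a joint): handle angle, rad. 0 = open, leaning 0.25 from vertical towards fixture -x; grows as it is pushed towards +x and down (lean to +x = value - 0.25). Stays put below 0.2; then resists, at most 1 N m near 0.7 (7 N near the end). Dead point 1.32: left well short of it, it swings back; just short, friction may hang it; 0.05 past it, it snaps by itself to the stop at 1.65 (locked, nearly level, pointing to +x)
- handle_pivot (a point): the handle's pivot axis (along fixture y): fixture x 85, y 0, z 85 mm. The handle swings in the fixture's x-z plane
- handle_end (a point): free end of the handle, on its centre line, 170 mm from its pivot. The handle is straight; its outer 95 mm is a black rubber grip 16 thick (in the direction of swing) and 24 wide, the rest a 10 x 16 mm steel bar
- clamp_pivot (a point): the clamp arm's pivot: fixture x 60, y 0, z 85 mm. The arm is a steel bar 18 mm wide, 12 thick, reaching 103 mm from it. Open, it stands raised, its end at about fixture x 25, z 180 mm; it swings down by itself over the stub as the handle is pushed over
- foot: the clamp's sprung rubber foot, dia 24 mm, on the clamp arm 90 mm from the arm's pivot; origin on the arm's centre line, 21 mm above the sole. It comes down on the middle of the stub's top when that is home and presses with about 4 N when locked
- funnel_a: bystander: a steel funnel-shaped flanged collar standing on its narrow end, rim dia 96, 74 high; origin at the centre of its underside (sizes in mm)
- funnel_b: bystander: a second such funnel-shaped collar, same size (sizes in mm)
- sleeve: bystander: a short open steel tube standing upright, dia 42, 55 high; origin at the centre of its underside (sizes in mm)
- drift_pin: bystander: a dark steel pin, dia 16, 50 high, standing loose on the base plate in front of the V stop, beside the way in (fixture x about -90, y 84 mm); origin at its foot (sizes in mm)
- square_block: bystander: a 30 mm steel gauge block standing loose on the base plate opposite the pin (fixture x about -90, y -83 mm); origin at the centre of its underside (sizes in mm)
- slug: bystander: a solid steel cylinder, dia 68, 85 high, standing on the table; origin at the centre of its underside (sizes in mm)
- hammer: bystander: a hammer lying on the table, 260 long; origin under its middle (sizes in mm)
- brush: bystander: a brush lying on the table, 200 long; origin under its middle (sizes in mm)
Not all that is in view belongs to the job. Leave any brown or green look-alike of the stub alone.

How it is judged:
On the way, in this order (a step that is already met when the one before it is completed fails the run):
1. the stub stands home against both walls of the V stop (horizontal distance between stub and home below 0.004 m and height (world z) of stub between 0.009 and 0.016 m and angle between stub's own z axis and vertical below 0.05 rad), for 0.2 s.
2. the handle has snapped into lock and the foot presses on the stub (value of joint handle above 1.57 rad and contact force between foot and stub above 2 N), for 0.2 s.
At the end, for the whole second after the job is handed in: the stub stands upright and at rest on the plate with its centre within 4 mm of home, the handle is locked (above 1.57 rad) and the foot presses on the stub with more than 2 N (all of step 1 and all of step 2 and linear speed of stub below 0.01 m/s); the robot touches nothing.
It fails at once if the stub is lifted, or tipped by more than 0.2 rad (height (world z) of stub above 0.022 m or angle between stub's own z axis and vertical above 0.2 rad).
It fails at once if a bystander is moved by more than 20 mm (distance of any of funnel_a, funnel_b, sleeve, drift_pin, square_block, slug, hammer, brush from where it was at the start of the episode above 0.02 m).
It also fails if it takes over 50 s, if anything falls off the work surface, if the arm or the gripper's body presses on something with over 40 N, if the wrist force passes 120 N, or if a joint passes its speed limit or range.

## Working session

There is one attempt and no reset: what is moved stays moved. The work goes in short steps, Python scripts to look and compute and a tool call to move; the robot and the scene stay as the last step left them, time stands still between calls to the robot, and variables do not carry over. Pictures are saved under pics/ and viewed, about 8 in all and at most 12, crops included, and the job is handed in when it is done.

Besides the shell and the picture viewer there is one more tool, called after "Call:" by a JSON object that holds its "api" and its "payload". play_rows: Moves the arm, as the interface text tells. Its arguments: {"type":"object","properties":{"increments":{"type":"array","items":{"type":"array"}},"gripper":{"type":"number"},"grip_force":{"type":"number"}},"required":["increments"]}

```bash
mkdir -p pics; ls
cat > h.py <<'E'
import numpy as np, cv2, pickle
from station import get_obs, read_camera
def snap(name,tag):
    o=get_obs(); c=read_camera(name); c['obs']=o
    pickle.dump(c,open(f'pics/{tag}.pkl','wb')); cv2.imwrite(f'pics/{tag}.png',cv2.cvtColor(c['color'],cv2.COLOR_RGB2BGR)); return c
def load(tag): return pickle.load(open(f'pics/{tag}.pkl','rb'))
def cloud(c):
    h,w=c['range_z'].shape
    uv=np.stack(np.meshgrid(np.arange(w),np.arange(h)),-1).reshape(-1,1,2).astype(np.float64)
    n=cv2.undistortPoints(uv,np.array(c['intrinsics']),np.array(c['dist_coeffs'])).reshape(h,w,2)
    z=c['range_z'].astype(float)
    P=np.dstack([n[...,0]*z,n[...,1]*z,z])
    P[z<=0]=np.nan
    return (P-np.array(c['t']))@np.array(c['R'])
def proj(c,X):
    r=cv2.Rodrigues(np.array(c['R']))[0]
    return cv2.projectPoints(np.array(X,float).reshape(-1,1,3),r,np.array(c['t'],float),np.array(c['intrinsics']),np.array(c['dist_coeffs']))[0].reshape(-1,2)
E
python3 - <<'E'
from h import *
a=snap('top','top0');b=snap('side','side0')
o=a['obs'];print({k:np.round(v,3) for k,v in o.items()})
for c in(a,b):print(-np.array(c['R']).T@c['t'],np.array(c['R'])[2])
E
```

```text
pics
{'t': np.float64(0.0), 'q': array([ 1.229,  0.478,  0.022,  1.556, -0.012,  1.109, -0.083]), 'joint_vel': array([-0.002, -0.001,  0.001,  0.001,  0.001,  0.   ,  0.001]), 'joint_torque': array([-0.0000e+00, -5.9646e+01,  1.6080e+00, -2.8120e+01,  1.2000e-02,
        9.0000e-03,  0.0000e+00]), 'eef_pos': array([ 0.156, -0.656,  0.23 ]), 'tool_rot': array([ 0.555, -0.555,  0.439, -0.438]), 'contact_force': array([ 0.327, -0.067, -0.085]), 'torque': array([-0.007, -0.042,  0.021]), 'gripper_width': np.float64(0.999)}
[0.27794419 0.02757123 1.59069336] [ 0.21254338 -0.00223453 -0.97714908]
[ 0.5253626  -0.7847532   0.96507747] [ 0.06993337  0.71487523 -0.69574617]
```

View pics/top0.png

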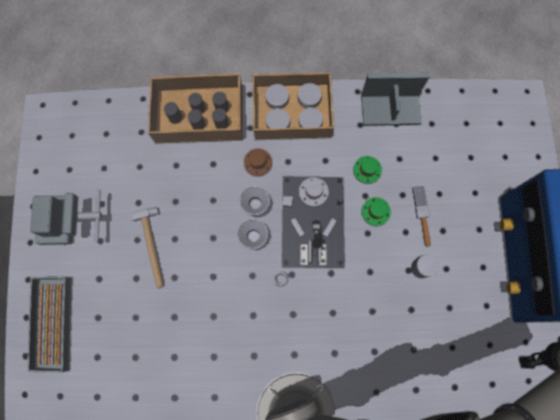

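View pics/side0.png

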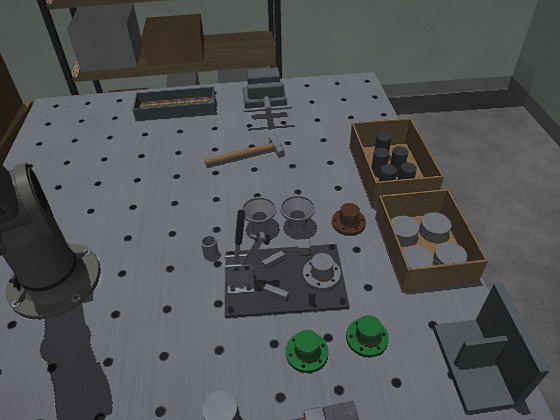

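The top view shows the dark plate (283–345, 177–267), with the grey stub at its far end at (314,190), the V at (313,228) and the clamp near (315,250). Fixture +x therefore points towards the robot. The brown look-alike is at (258,160) and the green ones at (368,169) and (376,211). Next I'll measure the fixture and the stub.

Run:
```python
from h import *
from scipy.optimize import least_squares
c=load('top0');P=cloud(c);g=c['color'].astype(int)
for uv in[(313,188),(313,222),(290,190),(258,160),(256,201),(250,235),(282,280),(316,228)]:
    print(uv,P[uv[1],uv[0]].round(3),g[uv[1],uv[0]])
s=load('side0');Q=cloud(s);gs=s['color'].astype(int)
for uv in[(322,262),(310,298),(280,308),(239,215)]: print('side',uv,Q[uv[1],uv[0]].round(3),gs[uv[1],uv[0]])
# plate fit: dark points z ~0.012 -> minAreaRect
for nm,cc,PP,box in(('top',c,P,(270,165,360,280)),('side',s,Q,(215,235,360,325))):
    gg=cc['color'].astype(int);m=np.zeros(gg.shape[:2],bool);m[box[1]:box[3],box[0]:box[2]]=1
    m&=(gg.max(2)<95)&(abs(PP[...,2]-.012)<.012)
    lab=cv2.connectedComponentsWithStats(m.astype(np.uint8))
    i=1+np.argmax(lab[2][1:,4]);pts=PP[lab[1]==i]
    print(nm,len(pts),np.median(pts[:,2]),cv2.minAreaRect(pts[:,:2].astype(np.float32)*1000),cv2.boxPoints(cv2.minAreaRect(pts[:,:2].astype(np.float32)*1000)).round(1).tolist())
    # stub top
    m=np.zeros(gg.shape[:2],bool);m[box[1]-10:box[3],box[0]:box[2]]=1
    m&=(abs(PP[...,2]-.067)<.006)
    pts=PP[m];print('z67 pts',len(pts)); 
    l=cv2.connectedComponentsWithStats(m.astype(np.uint8));
    for i in range(1,l[0]):
        if l[2][i,4]>20:
            p=PP[l[1]==i];print(l[2][i],p.mean(0).round(4),cv2.minEnclosingCircle(p[:,:2].astype(np.float32)*1000))
a=cv2.imread('pics/top0.png')[160:290,235:395];b=cv2.imread('pics/side0.png')[190:340,200:400]
cv2.imwrite('pics/c1.png',np.vstack([cv2.resize(a,(480,390)*1,interpolation=2)[:300],cv2.resize(b,(480,300)[:2],interpolation=2)]) if 0 else cv2.resize(b,(800,600),interpolation=cv2.INTER_CUBIC))
```

```text
(313, 188) [ 0.686 -0.076  0.072] [151 152 163]
(313, 222) [ 0.558 -0.065  0.17 ] [55 55 60]
(290, 190) [ 0.698 -0.004  0.009] [84 85 92]
(258, 160) [0.789 0.096 0.057] [109  78  61]
(256, 201) [0.666 0.107 0.005] [158 159 173]
(250, 235) [0.554 0.129 0.003] [165 167 179]
(282, 280) [0.407 0.03  0.007] [149 151 162]
(316, 228) [ 0.538 -0.072  0.181] [ 95  97 105]
side (322, 262) [ 0.69  -0.08   0.066] [107 109 116]
side (310, 298) [ 0.646 -0.168  0.048] [32 34 35]
side (280, 308) [ 0.575 -0.163  0.011] [55 57 61]
side (239, 215) [ 0.501 -0.077  0.254] [35 35 36]
top 2694 0.011642732453757266 ((593.7176513671875, -76.18858337402344), (190.89578247070312, 293.00653076171875), 87.87832641601562) [[443.79998779296875, -166.10000610351562], [736.5999755859375, -177.0], [743.7000122070312, 13.800000190734863], [450.79998779296875, 24.600000381469727]]
z67 pts 230
[305 180  18  17 210] [ 0.6869 -0.0777  0.0667] ((687.6409912109375, -78.18036651611328), 27.717180252075195)
side 5355 0.013777662535452017 ((596.6173706054688, -67.88655090332031), (219.3272247314453, 301.70391845703125), 87.90702056884766) [[441.8999938964844, -172.0], [743.4000244140625, -183.0], [751.4000244140625, 36.20000076293945], [449.8999938964844, 47.20000076293945]]
z67 pts 470
[311 253  22  20 332] [ 0.6881 -0.0818  0.0683] ((688.5733642578125, -79.27594757080078), 28.190593719482422)
[225 270  27   6  78] [ 0.4843 -0.0877  0.067 ] ((482.87469482421875, -87.25765991210938), 31.47307586669922)
[309 289   6   6  31] [ 0.6506 -0.1615  0.0633] ((650.49365234375, -161.38421630859375), 8.116029739379883)
```

View pics/c1.png

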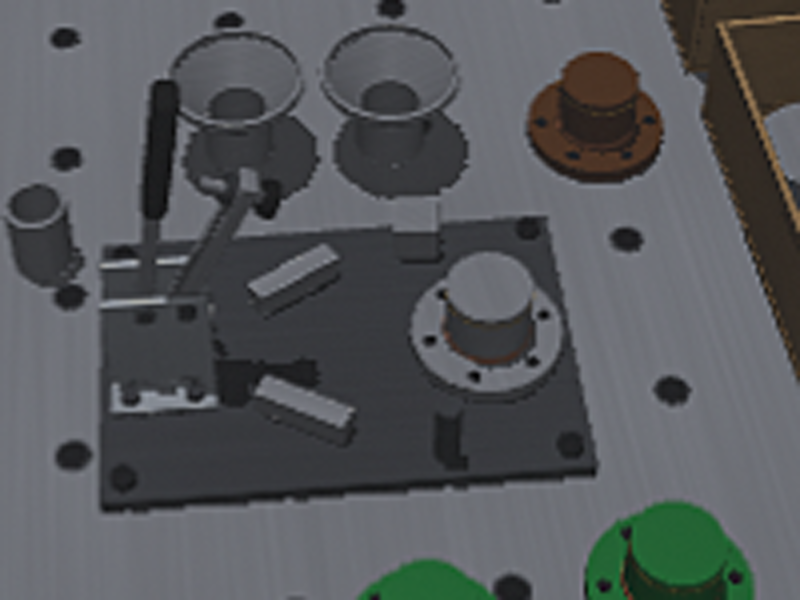

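```bash
cat >> h.py <<'E'
from scipy.spatial.transform import Rotation as Rn, Slerp
def rot(o): w,x,y,z=o['tool_rot']; return Rn.from_quat([x,y,z,w])
def ray(c,uv,z):
    n=cv2.undistortPoints(np.array(uv,float).reshape(-1,1,2),np.array(c['intrinsics']),np.array(c['dist_coeffs'])).reshape(-1,2)
    R=np.array(c['R']);C=-R.T@np.array(c['t']);d=np.c_[n,np.ones(len(n))]@R
    return C+d*((z-C[2])/d[:,2])[:,None]
E
python3 - <<'E'
from h import *
from scipy.optimize import least_squares
c=load('top0');s=load('side0')
S=np.array([(225.75,252),(336.75,244.3),(349,306),(225.75,315)])
pts=ray(s,S,.012);print('side corners',pts.round(4).tolist())
g=c['color'].max(2);m=np.zeros_like(g);m[165:280,275:352]=(g[165:280,275:352]<115)
m=cv2.morphologyEx(m,cv2.MORPH_CLOSE,np.ones((9,9)))
l=cv2.connectedComponentsWithStats(m);i=1+np.argmax(l[2][1:,4])
cn=max(cv2.findContours((l[1]==i).astype(np.uint8),0,1)[0],key=len)
r=cv2.minAreaRect(cn);bx=cv2.boxPoints(r);print('px',r,bx.tolist())
pt=ray(c,bx,.012);print('top corners',pt.round(4).tolist(),pt.mean(0))
o=c['obs'];print('tool axes\n',rot(o).as_matrix().round(3))
def fit(W):
    M=np.array([(120,-100),(-180,-100),(-180,100),(120,100)])/1000
    f=lambda p:(np.c_[p[0]+M[:,0]*np.cos(p[2])-M[:,1]*np.sin(p[2]),p[1]+M[:,0]*np.sin(p[2])+M[:,1]*np.cos(p[2])]-W[:,:2]).ravel()
    q=least_squares(f,[.56,-.07,3.1]);p=q.x
    h=p[:2]-.03*np.array([np.cos(p[2]),np.sin(p[2])]);print('fit',p,'home',h,'res mm',(q.fun*1000).round(1))
fit(pts)
w=pt; # order: near-left(+y), far-left, far-right, near-right
left=w[w[:,1]>w[:,1].mean()];rt=w[w[:,1]<=w[:,1].mean()]
fit(np.array([left[left[:,0].argmin()],left[left[:,0].argmax()],rt[rt[:,0].argmax()],rt[rt[:,0].argmin()]]))
E
```

```text
side corners [[0.4508, 0.0294, 0.012], [0.7499, 0.0169, 0.012], [0.7402, -0.1791, 0.012], [0.4448, -0.1662, 0.012]]
px ((313.0, 226.5), (101.0, 62.0), 90.0) [[282.0, 176.0], [344.0, 176.0], [344.0, 277.0], [282.0, 277.0]]
top corners [[0.7461, 0.0203, 0.012], [0.7402, -0.1835, 0.012], [0.4095, -0.1654, 0.012], [0.4158, 0.03, 0.012]] [ 0.57789843 -0.07464323  0.012     ]
tool axes
 [[ 0.232 -0.001  0.973]
 [-0.973  0.002  0.232]
 [-0.002 -1.    -0.   ]]
fit [ 0.56642268 -0.07347565  3.09978695] home [ 0.59639647 -0.07472945] res mm [-0.1  2.1  0.6  2.   1.9 -1.8 -2.4 -2.2]
fit [ 0.54792088 -0.07348286  3.10290412] home [ 0.57789843 -0.07464323] res mm [ 16.1   1.1 -14.4  -0.8 -16.2   3.1  14.6  -3.4]
```

```bash
cat >> h.py <<'E'
import json
YAW=3.100; HOME=np.array([.5955,-.0752,.012])
FX=np.array([np.cos(YAW),np.sin(YAW),0]);FY=np.array([-np.sin(YAW),np.cos(YAW),0]);Z=np.array([0,0,1.])
def R_tilt(deg):
    a=np.radians(deg);y=np.sin(a)*FX-np.cos(a)*Z
    return Rn.from_matrix(np.c_[FY,y,np.cross(FY,y)])
def fix(x,y,z): return HOME+FX*(x+30)/1000+FY*y/1000+Z*(z/1000-.012)
def plan(way,start=None):
    """way: list of (pos,tilt,nrows); prints rounded rows"""
    o=get_obs();p,R=(np.array(o['eef_pos']),rot(o)) if start is None else start
    rows=[]
    for P,t,n in way:
        T=R_tilt(t);P=np.array(P)
        for k in range(n,0,-1):
            dv=(T*R.inv()).as_rotvec()/k
            dl=np.round(R.inv().apply((P-p)/k),4)
            Rw=np.round(np.degrees(R.inv().apply(dv)),1)
            assert np.linalg.norm(dl)<.0416 and np.linalg.norm(Rw)<7.1,(dl,Rw,k)
            rows.append([dl.tolist(),Rw.tolist()]); p=p+R.apply(dl); R=R*Rn.from_rotvec(np.radians(Rw))
    print(len(rows),json.dumps(rows).replace(' ','')); print('end',p.round(4)); return p,R
E
python3 - <<'E'
from h import *
e=plan([([.25,-.60,.30],0,5),([.55,-.30,.32],10,12)])
plan([([.77,-.083,.25],25,10),([.775,-.083,.16],25,4)],e)
E
```

```text
17 [[[-0.0066,-0.0139,0.0208],[0.0,3.2,-0.0]],[[-0.0078,-0.0139,0.0205],[0.0,3.1,-0.0]],[[-0.0088,-0.0139,0.02],[0.0,3.2,-0.0]],[[-0.0099,-0.0139,0.0195],[0.0,3.1,-0.0]],[[-0.011,-0.0139,0.0188],[0.0,3.2,-0.1]],[[-0.026,-0.0017,0.0239],[-0.8,-0.0,0.0]],[[-0.026,-0.002,0.0239],[-0.8,-0.0,0.0]],[[-0.026,-0.0024,0.0239],[-0.8,-0.0,0.0]],[[-0.026,-0.0027,0.0238],[-0.8,-0.0,0.0]],[[-0.026,-0.003,0.0238],[-0.8,-0.0,0.0]],[[-0.026,-0.0034,0.0238],[-0.9,-0.0,0.0]],[[-0.0261,-0.0037,0.0237],[-0.8,-0.0,0.0]],[[-0.026,-0.004,0.0236],[-0.9,-0.0,0.0]],[[-0.0261,-0.0044,0.0236],[-0.8,-0.0,0.0]],[[-0.026,-0.0048,0.0235],[-0.9,-0.0,0.0]],[[-0.0261,-0.0051,0.0235],[-0.8,-0.0,0.0]],[[-0.026,-0.0055,0.0234],[-0.9,-0.0,0.0]]]
end [ 0.55 -0.3   0.32]
14 [[[-0.0226,0.0032,0.022],[-1.5,-0.0,0.0]],[[-0.0226,0.0026,0.022],[-1.5,-0.0,0.0]],[[-0.0226,0.0021,0.0221],[-1.5,-0.0,0.0]],[[-0.0226,0.0015,0.0221],[-1.5,-0.0,0.0]],[[-0.0226,0.0009,0.0222],[-1.5,-0.0,0.0]],[[-0.0226,0.0003,0.0222],[-1.5,-0.0,0.0]],[[-0.0226,-0.0002,0.0222],[-1.5,-0.0,0.0]],[[-0.0226,-0.0008,0.0222],[-1.5,-0.0,0.0]],[[-0.0226,-0.0014,0.0222],[-1.5,-0.0,0.0]],[[-0.0227,-0.002,0.0221],[-1.5,-0.0,0.0]],[[-0.0001,0.0198,0.0106],[0.0,-0.0,0.0]],[[-0.0,0.0199,0.0107],[0.0,-0.0,0.0]],[[-0.0001,0.0198,0.0106],[0.0,-0.0,0.0]],[[-0.0,0.0199,0.0107],[0.0,-0.0,0.0]]]
end [ 0.775 -0.083  0.16 ]
```

Call:
{"api": "play_rows", "payload": {"increments": [[[-0.007,-0.014,0.021],[0,3.2,0]],[[-0.008,-0.014,0.0205],[0,3.2,0]],[[-0.009,-0.014,0.02],[0,3.2,0]],[[-0.01,-0.014,0.0195],[0,3.1,0]],[[-0.011,-0.014,0.019],[0,3.1,0]],[[-0.026,-0.002,0.024],[-0.8,0,0]],[[-0.026,-0.002,0.024],[-0.8,0,0]],[[-0.026,-0.0025,0.024],[-0.8,0,0]],[[-0.026,-0.0025,0.024],[-0.8,0,0]],[[-0.026,-0.003,0.024],[-0.8,0,0]],[[-0.026,-0.0035,0.024],[-0.9,0,0]],[[-0.026,-0.0035,0.0235],[-0.8,0,0]],[[-0.026,-0.004,0.0235],[-0.9,0,0]],[[-0.026,-0.0045,0.0235],[-0.8,0,0]],[[-0.026,-0.005,0.0235],[-0.9,0,0]],[[-0.026,-0.005,0.0235],[-0.8,0,0]],[[-0.026,-0.0055,0.0235],[-0.9,0,0]]], "gripper": 0.035}}

```text
t: 1.52
eef_pos: [0.5518, -0.2985, 0.3216]
tool_rot: [0.444, -0.53, 0.553, -0.464]
contact_force: [0.2, -0.9, 0.7]
gripper_width: 0.409
```

Call:
{"api": "play_rows", "payload": {"increments": [[[-0.0226,0.003,0.022],[-1.5,0,0]],[[-0.0226,0.0025,0.022],[-1.5,0,0]],[[-0.0226,0.002,0.022],[-1.5,0,0]],[[-0.0226,0.0015,0.022],[-1.5,0,0]],[[-0.0226,0.001,0.022],[-1.5,0,0]],[[-0.0226,0,0.022],[-1.5,0,0]],[[-0.0226,0,0.022],[-1.5,0,0]],[[-0.0226,-0.001,0.022],[-1.5,0,0]],[[-0.0226,-0.0015,0.022],[-1.5,0,0]],[[-0.0226,-0.002,0.022],[-1.5,0,0]],[[0,0.02,0.0106],[0,0,0]],[[0,0.02,0.0106],[0,0,0]],[[0,0.02,0.0106],[0,0,0]],[[0,0.02,0.0106],[0,0,0]],[[0,0,0],[0,0,0]]]}}

```text
t: 2.77
eef_pos: [0.772, -0.0828, 0.1558]
tool_rot: [0.369, -0.586, 0.61, -0.385]
contact_force: [0.4, 0.0, -1.7]
gripper_width: 0.41
```

Run:
```python
from h import *
s=snap('side','side1');w=snap('wrist','w1');o=w['obs']
print(o['t'],o['eef_pos'],o['q'].round(3),o['contact_force'].round(1),o['gripper_width'])
H=np.array(w['hand_eye']);print(H.round(3))
cv2.imwrite('pics/s1w1.png',cv2.resize(np.hstack([cv2.imread('pics/side1.png'),cv2.imread('pics/w1.png')]),(800,300),interpolation=3))
```

```text
2.8167 [ 0.77277712 -0.0829369   0.15876063] [ 0.065  1.01  -0.095  0.817  0.062  1.761 -1.618] [ 0.   0.8 -0.3] 0.4096013114809118
[[ 1.    -0.001  0.001 -0.   ]
 [-0.002 -0.269  0.963 -0.143]
 [-0.    -0.963 -0.269  0.067]
 [ 0.     0.     0.     1.   ]]
```

View pics/s1w1.png

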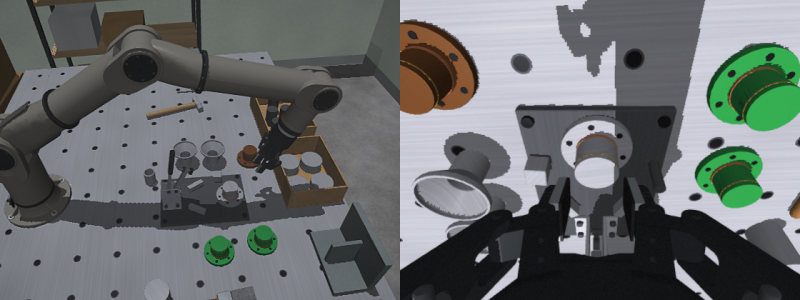

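```bash
cat >> h.py <<'E'
def wristcal(w):
    o=w['obs'];T=np.eye(4);T[:3,:3]=rot(o).as_matrix();T[:3,3]=o['eef_pos']
    M=np.linalg.inv(T@np.array(w['hand_eye']));w['R']=M[:3,:3];w['t']=M[:3,3];return w
E
python3 - <<'E'
from h import *
w=wristcal(load('w1'));P=cloud(w)
near=(abs(P[...,0]-.69)<.07)&(abs(P[...,1]+.078)<.07)
m=near&(abs(P[...,2]-.067)<.005)
print('top',m.sum(),np.nanmedian(P[m],0),cv2.minEnclosingCircle(P[m][:,:2].astype(np.float32)*1000))
m=near&(abs(P[...,2]-.024)<.004)
print('flange',m.sum(),np.nanmedian(P[m],0),cv2.minEnclosingCircle(P[m][:,:2].astype(np.float32)*1000))
s=load('side1');s['R'];Q=cloud(s)
near=(abs(Q[...,0]-.69)<.07)&(abs(Q[...,1]+.078)<.07)
for z in(.067,.024):
    m=near&(abs(Q[...,2]-z)<.004);print('side',z,m.sum(),cv2.minEnclosingCircle(Q[m][:,:2].astype(np.float32)*1000))
img=cv2.imread('pics/w1.png')[130:290,140:380]
cv2.imwrite('pics/w1c.png',cv2.resize(img,(800,533),interpolation=2))
E
```

```text
top 2426 [ 0.69352053 -0.08044208  0.06829698] ((688.7855834960938, -79.78276824951172), 27.66280174255371)
flange 3442 [ 0.71185945 -0.08093677  0.02539028] ((679.7012939453125, -64.37298583984375), 65.96908569335938)
side 0.067 291 ((689.2783813476562, -79.325439453125), 28.91269302368164)
side 0.024 475 ((677.3544311523438, -66.04291534423828), 66.81808471679688)
```

View pics/w1c.png

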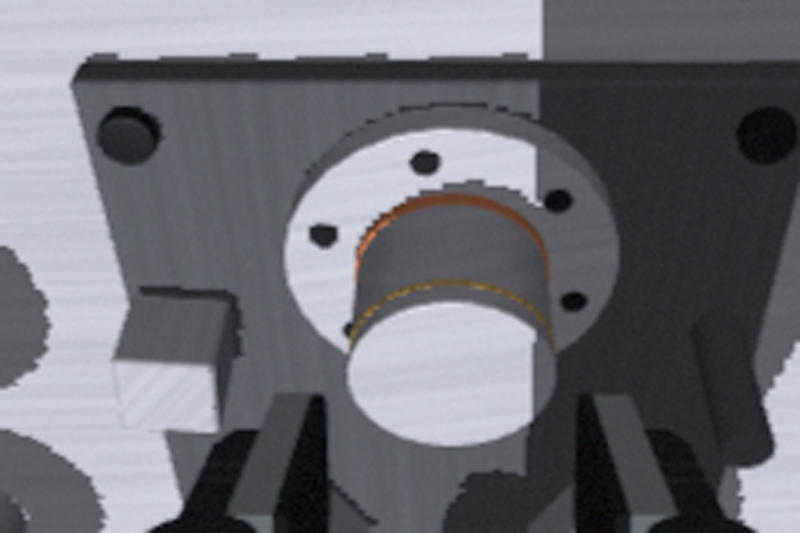

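The crop shows the grey stub clear on the plate, with its top at (450,375) and its flange at (450,245). The block (165,390) and the pin (730,390) stand to either side, outside the finger path. Stub at (0.689, -0.0795), about 93 mm short of home and centred.

Run:
```python
from h import *
st=np.array([.689,-.0795,.012]);d=st-HOME;print('stub fixture',-30+d@FX*1000,d@FY*1000)
e=plan([(fix(-209,.3,17.5),12,9)]); 
e=plan([(fix(-186,.3,17.5),12,4),(fix(-120,.3,17.5),12,10)],e)
```

```text
stub fixture -123.5979333990147 0.4084892086624421
9 [[[-0.0,0.0145,0.0068],[1.5,-0.0,-0.0]],[[-0.0,0.0146,0.0065],[1.5,-0.0,-0.0]],[[-0.0,0.0148,0.0061],[1.5,-0.0,-0.0]],[[-0.0,0.015,0.0057],[1.4,-0.0,-0.0]],[[-0.0,0.0151,0.0053],[1.5,-0.0,-0.0]],[[-0.0,0.0152,0.0049],[1.4,-0.0,-0.0]],[[-0.0001,0.0153,0.0046],[1.5,-0.0,-0.0]],[[-0.0,0.0155,0.0042],[1.4,-0.0,-0.0]],[[-0.0001,0.0155,0.0037],[1.5,-0.0,-0.0]]]
end [ 0.7743 -0.0829  0.0175]
14 [[[0.0,0.0012,-0.0056],[-0.0,-0.0,-0.0]],[[0.0,0.0012,-0.0056],[-0.0,-0.0,-0.0]],[[0.0,0.0012,-0.0056],[-0.0,-0.0,-0.0]],[[0.0,0.0012,-0.0057],[-0.0,-0.0,-0.0]],[[0.0,0.0014,-0.0065],[-0.0,-0.0,-0.0]],[[0.0,0.0014,-0.0064],[-0.0,-0.0,-0.0]],[[0.0,0.0014,-0.0065],[-0.0,-0.0,-0.0]],[[0.0,0.0014,-0.0064],[-0.0,-0.0,-0.0]],[[0.0,0.0013,-0.0065],[-0.0,-0.0,-0.0]],[[0.0,0.0014,-0.0064],[-0.0,-0.0,-0.0]],[[0.0,0.0013,-0.0065],[-0.0,-0.0,-0.0]],[[0.0,0.0014,-0.0064],[-0.0,-0.0,-0.0]],[[0.0,0.0013,-0.0065],[-0.0,-0.0,-0.0]],[[0.0001,0.0014,-0.0064],[-0.0,-0.0,-0.0]]]
end [ 0.6854 -0.0793  0.0175]
```

Call:
{"api": "play_rows", "payload": {"increments": [[[0,0.0145,0.0068],[1.5,0,0]],[[0,0.0145,0.0065],[1.5,0,0]],[[0,0.015,0.006],[1.5,0,0]],[[0,0.015,0.0057],[1.4,0,0]],[[0,0.015,0.0053],[1.5,0,0]],[[0,0.015,0.005],[1.4,0,0]],[[0,0.0153,0.0046],[1.5,0,0]],[[0,0.0155,0.0042],[1.4,0,0]],[[0,0.0155,0.0037],[1.5,0,0]],[[0,0,0],[0,0,0]],[[0,0,0],[0,0,0]],[[0,0,0],[0,0,0]]]}}

```text
t: 3.87
eef_pos: [0.777, -0.0834, 0.0213]
tool_rot: [0.437, -0.536, 0.56, -0.456]
contact_force: [-0.1, -0.6, 0.7]
gripper_width: 0.412
```

Run:
```python
from h import *
s=snap('side','side2');o=get_obs();print(o['eef_pos'],o['contact_force'].round(1),o['q'].round(2))
p=np.array(o['eef_pos'])-HOME;print('fixture',-30+p@FX*1000,p@FY*1000,rot(o).as_matrix().round(3)[:,1])
a=cv2.imread('pics/side2.png')[150:330,200:440];cv2.imwrite('pics/s2.png',cv2.resize(a,(800,600),interpolation=2))
```

```text
[ 0.7771973 -0.0832953  0.0212773] [-0.1  0.3  0.1] [ 0.09  0.97 -0.12  1.16  0.1   1.22 -1.64]
fixture -211.87676618485966 0.5332029490248161 [-0.201  0.008 -0.979]
```

View pics/s2.png

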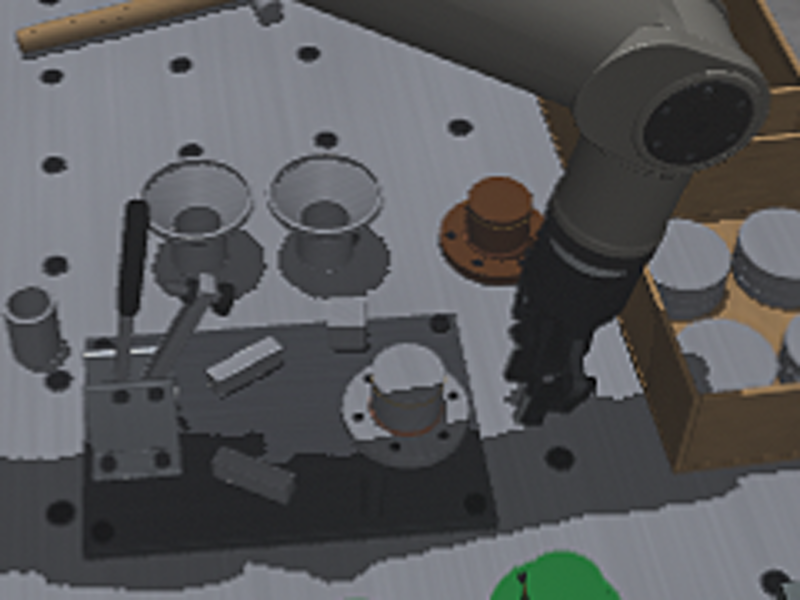

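The stub is upright and the fingertips are clear, beyond the flange and outside the plate. The tips are 3.5 mm high, so I'll lower them while pushing.

Call:
{"api": "play_rows", "payload": {"increments": [[[0,0.0035,0.0007],[0,0,0]],[[0,0.0013,-0.0061],[0,0,0]],[[0,0.0013,-0.0061],[0,0,0]],[[0,0.0013,-0.0061],[0,0,0]],[[0,0.0013,-0.0061],[0,0,0]],[[0,0.0013,-0.0061],[0,0,0]],[[0,0.0013,-0.0061],[0,0,0]],[[0,0.0013,-0.0061],[0,0,0]],[[0,0,0],[0,0,0]]]}}

```text
t: 4.67
eef_pos: [0.7309, -0.0813, 0.0154]
tool_rot: [0.436, -0.537, 0.56, -0.455]
contact_force: [1.1, -0.1, 0.5]
gripper_width: 0.411
```

```bash
cat >> h.py <<'E'
def st():
    o=get_obs();p=np.array(o['eef_pos'])-HOME;print('t',round(float(o['t']),2),'TCP fixture',(-30+p@FX*1000).round(1),(p@FY*1000).round(1),'z',(o['eef_pos'][2]*1000).round(1),'F',o['contact_force'].round(1),'y',rot(o).as_matrix()[:,1].round(3))
def stub(c,z=.067,x=(.56,.72)):
    Q=cloud(c);m=(Q[...,0]>x[0])&(Q[...,0]<x[1])&(abs(Q[...,1]+.078)<.04)&(abs(Q[...,2]-z)<.005)
    p=Q[m];
    (a,b),r=cv2.minEnclosingCircle(p[:,:2].astype(np.float32)*1000);d=np.array([a,b,12])/1000-HOME
    print('stub',len(p),(a,b,r),'fixture',-30+d@FX*1000,d@FY*1000,'zmed',np.median(p[:,2]))
E
python3 - <<'E'
from h import *
st();stub(snap('side','side3'));st()
E
```

```text
t 4.67 TCP fixture -165.5 0.5 z 15.4 F [ 1.1 -0.1  0.5] y [-0.205  0.009 -0.979]
stub 320 (675.5953979492188, -78.94508361816406, 28.69167709350586) fixture -110.1818505239021 0.4114249790338124 zmed 0.06843886971405846
t 4.72 TCP fixture -165.8 0.5 z 15.4 F [ 0.6 -0.4 -0.2] y [-0.205  0.009 -0.979]
```

Call:
{"api": "play_rows", "payload": {"increments": [[[0,-0.001,-0.006],[0,0,0]],[[0,0.0013,-0.0059],[0,0,0]],[[0,0.0013,-0.0059],[0,0,0]],[[0,0.0013,-0.0059],[0,0,0]],[[0,0.0013,-0.0059],[0,0,0]],[[0,0.0013,-0.0059],[0,0,0]],[[0,0.0013,-0.0059],[0,0,0]],[[0,0.0013,-0.0059],[0,0,0]],[[0,0.0013,-0.0059],[0,0,0]],[[0,0.0013,-0.0059],[0,0,0]],[[0,0.0013,-0.0059],[0,0,0]],[[0,0.0006,-0.003],[0,0,0]],[[0,0,0],[0,0,0]],[[0,0,0],[0,0,0]]]}}

```text
t: 5.88
eef_pos: [0.662, -0.0785, 0.0167]
tool_rot: [0.436, -0.537, 0.56, -0.455]
contact_force: [1.2, -0.5, 1.0]
gripper_width: 0.407
```

Run:
```python
from h import *
st();stub(snap('side','side4'));st()
```

```text
t 5.88 TCP fixture -96.6 0.5 z 16.7 F [ 1.2 -0.5  1. ] y [-0.206  0.009 -0.979]
stub 350 (628.6674194335938, -78.95240020751953, 47.62651443481445) fixture -63.294761886304 2.370031673973895 zmed 0.06838719053161738
t 5.93 TCP fixture -96.7 0.5 z 16.5 F [1.  0.3 0.7] y [-0.206  0.009 -0.979]
```

Call:
{"api": "play_rows", "payload": {"increments": [[[0,0.0004,-0.002],[0,0,0]],[[0,0.0004,-0.002],[0,0,0]],[[0,0.0004,-0.002],[0,0,0]],[[0,0.0004,-0.002],[0,0,0]],[[0,0.0002,-0.001],[0,0,0]],[[0,0,0],[0,0,0]]]}}

```text
t: 6.43
eef_pos: [0.6533, -0.078, 0.0167]
tool_rot: [0.436, -0.537, 0.56, -0.455]
contact_force: [3.5, 0.2, 0.5]
gripper_width: 0.412
```

Call:
{"api": "play_rows", "payload": {"increments": [[[0,0.0002,-0.001],[0,0,0]],[[0,0.0002,-0.001],[0,0,0]],[[0,0,0],[0,0,0]]]}}

```text
t: 6.68
eef_pos: [0.6514, -0.078, 0.0167]
tool_rot: [0.436, -0.537, 0.56, -0.455]
contact_force: [3.0, 0.6, 0.5]
gripper_width: 0.411
```

Call:
{"api": "play_rows", "payload": {"increments": [[[0,0.0002,-0.001],[0,0,0]],[[0,0.0002,-0.001],[0,0,0]],[[0,0,0],[0,0,0]]]}}

```text
t: 6.93
eef_pos: [0.6493, -0.0779, 0.0167]
tool_rot: [0.436, -0.537, 0.56, -0.455]
contact_force: [3.3, -0.8, -0.6]
gripper_width: 0.411
```

Run:
```python
from h import *
st();stub(snap('side','side5'),x=(.56,.63));st()
```

```text
t 6.93 TCP fixture -83.8 0.4 z 16.7 F [ 3.3 -0.8 -0.6] y [-0.205  0.009 -0.979]
stub 323 (596.20947265625, -75.34703826904297, 29.507789611816406) fixture -30.714973017646965 0.11741076001099061 zmed 0.06869714169246016
t 6.98 TCP fixture -83.9 0.5 z 16.7 F [ 2.8 -0.7 -0.3] y [-0.205  0.009 -0.979]
```

Call:
{"api": "play_rows", "payload": {"increments": [[[0,0.0002,-0.001],[0,0,0]],[[0,0.0002,-0.001],[0,0,0]],[[0,0,0],[0,0,0]]]}}

```text
t: 7.23
eef_pos: [0.6477, -0.0777, 0.0168]
tool_rot: [0.437, -0.537, 0.56, -0.455]
contact_force: [5.2, -0.1, -1.0]
gripper_width: 0.412
```

Call:
{"api": "play_rows", "payload": {"increments": [[[0,0.0002,-0.001],[0,0,0]],[[0,0,0],[0,0,0]]]}}

```text
t: 7.4
eef_pos: [0.6472, -0.0772, 0.0169]
tool_rot: [0.437, -0.537, 0.56, -0.455]
contact_force: [5.9, 1.3, -1.8]
gripper_width: 0.414
```

Call:
{"api": "play_rows", "payload": {"increments": [[[0,0.0002,-0.001],[0,0,0]],[[0,0,0],[0,0,0]]]}}

```text
t: 7.57
eef_pos: [0.6466, -0.0768, 0.017]
tool_rot: [0.438, -0.536, 0.56, -0.456]
contact_force: [7.4, 0.2, -2.0]
gripper_width: 0.407
```

Call:
{"api": "play_rows", "payload": {"increments": [[[0,0.0002,-0.001],[0,0,0]],[[0,0.0002,-0.001],[0,0,0]],[[0,0,0],[0,0,0]]]}}

```text
t: 7.82
eef_pos: [0.6457, -0.0761, 0.0172]
tool_rot: [0.439, -0.536, 0.559, -0.456]
contact_force: [7.7, 2.6, -2.6]
gripper_width: 0.414
```

Call:
{"api": "play_rows", "payload": {"increments": [[[0,0.0002,-0.001],[0,0,0]],[[0,0.0002,-0.001],[0,0,0]],[[0,0,0],[0,0,0]],[[0,0,0],[0,0,0]]]}}

```text
t: 8.15
eef_pos: [0.6453, -0.076, 0.0176]
tool_rot: [0.44, -0.535, 0.558, -0.457]
contact_force: [12.1, 1.1, -3.5]
gripper_width: 0.408
```

Run:
```python
from h import *
st();stub(snap('side','side6'),x=(.56,.63));w=wristcal(snap('wrist','w6'));stub(w,x=(.56,.63));st()
a=cv2.imread('pics/side6.png')[200:320,210:370];b=cv2.imread('pics/w6.png')
cv2.imwrite('pics/sw6.png',np.hstack([cv2.resize(a,(400,300),interpolation=2),cv2.resize(b,(400,300),interpolation=3)]))
```

```text
t 8.15 TCP fixture -79.8 -1.3 z 17.6 F [12.1  1.1 -3.5] y [-0.196  0.01  -0.981]
stub 326 (591.1474609375, -74.36023712158203, 29.17071533203125) fixture -25.616307332947244 -0.6580551522365383 zmed 0.06863622595990718
stub 0 (0.0, 0.0, 0.0) fixture 568.1118478027214 -50.373678821526134 zmed nan
t 8.25 TCP fixture -79.8 -1.3 z 17.6 F [12.2  2.  -2.7] y [-0.196  0.01  -0.981]
  return _methods._mean(a, axis=axis, dtype=dtype,
  ret = ret.dtype.type(ret / rcount)
```

View pics/sw6.png

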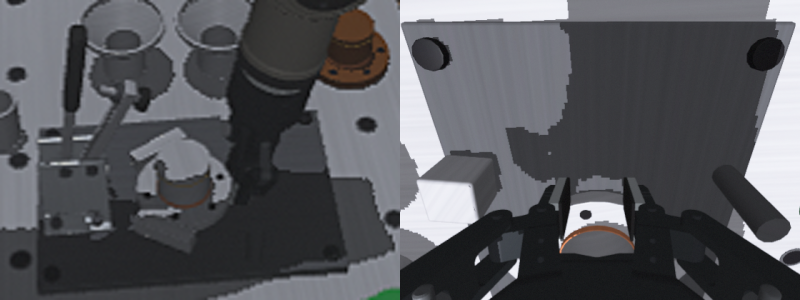

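The side view shows the flange lodged between both V walls, and the tool has stopped advancing. One more nudge will confirm it is seated.

Call:
{"api": "play_rows", "payload": {"increments": [[[0,0.0002,-0.001],[0,0,0]],[[0,0.0002,-0.001],[0,0,0]],[[0,0.0002,-0.001],[0,0,0]],[[0,0,0],[0,0,0]],[[0,0,0],[0,0,0]]]}}

```text
t: 8.67
eef_pos: [0.6449, -0.076, 0.0183]
tool_rot: [0.441, -0.534, 0.557, -0.458]
contact_force: [17.9, 2.2, -3.8]
gripper_width: 0.412
```

Run:
```python
from h import *
st();s=snap('side','side7');stub(s,x=(.56,.63))
# V walls: points at z~.032 on the side image
Q=cloud(s);m=(abs(Q[...,2]-.032)<.004)&(Q[...,0]>.53)&(Q[...,0]<.64)&(abs(Q[...,1]+.075)<.075)
l=cv2.connectedComponentsWithStats(m.astype(np.uint8))
for i in range(1,l[0]):
    if l[2][i,4]>15:
        p=Q[l[1]==i];f=np.c_[-30+(p-HOME)@FX*1000,(p-HOME)@FY*1000].astype(np.float32);print(len(p),f.mean(0),cv2.minAreaRect(f))
```

```text
t 8.67 TCP fixture -79.4 -1.3 z 18.3 F [17.9  2.2 -3.8] y [-0.191  0.01  -0.982]
stub 326 (592.5452270507812, -75.7164306640625, 28.302005767822266) fixture -27.06925601447148 0.6388454457122964 zmed 0.06915719111999186
111 [ -1.8816549 -50.300526 ] ((-3.820608139038086, -52.3788948059082), (61.12678527832031, 19.47296714782715), 31.30001449584961)
19 [-62.277363 -13.770719] ((-65.30681610107422, -16.439037322998047), (19.702423095703125, 15.680154800415039), 70.08113861083984)
56 [-21.52688   18.946442] ((-17.130775451660156, 15.082793235778809), (28.893404006958008, 61.93718719482422), 64.39234924316406)
153 [-4.731476 51.93842 ] ((-4.844274520874023, 51.00959396362305), (21.42662239074707, 60.25639343261719), 55.73836898803711)
```

Seated: commanding 3 mm more moved it only 0.4 mm and raised the force to 18 N. Now I'll refine the home estimate, check the handle's position, and plan the retreat.

```bash
sed -i 's/^YAW=.*/YAW=3.100; HOME=np.array([.5922,-.0757,.012])/' h.py
cat >> h.py <<'E'
def hp(l,a,r=135,gap=0):
    s=11*abs(np.cos(np.radians(a)+l)); u=np.array([np.sin(l),np.cos(l)]);n=np.array([np.cos(l),-np.sin(l)])
    q=np.array([85,85])+r*u-(8+s+gap)*n; return fix(q[0],0,q[1])
E
python3 - <<'E'
from h import *
for t in('side7','side4','top0'):
    s=load(t);Q=cloud(s);f=np.dstack([-30+(Q-HOME)@FX*1000,(Q-HOME)@FY*1000,Q[...,2]*1000])
    m=(abs(f[...,0]-45)<60)&(abs(f[...,1])<30)&(f[...,2]>150)
    l=cv2.connectedComponentsWithStats(m.astype(np.uint8))
    for i in range(1,l[0]):
        p=f[l[1]==i]
        if len(p)<15: continue
        for z0 in range(150,260,15):
            k=abs(p[:,2]-z0)<7
            if k.sum()>3: print(t,len(p),z0,p[k].mean(0).round(1),p[k].min(0).round(1),p[k].max(0).round(1),'expect x',round(85-np.tan(.25)*(z0-85),1))
E
python3 - <<'E'
from h import *
e=plan([(fix(-86,-1,18.5),12,3),(fix(-120,-1,22),12,4),(fix(-130,0,150),25,6),(fix(-60,0,300),45,5)])
e=plan([(hp(-.25,45,gap=30),45,8)],e)
E
```

```text
side7 271 150 [ 74.7   4.8 152.8] [ 69.3  -3.6 150.6] [ 78.7   7.9 154.2] expect x 68.4
side7 271 165 [ 70.8   8.6 167.5] [ 63.3   5.4 160.3] [ 77.2  11.  171.4] expect x 64.6
side7 271 180 [ 69.7   9.2 180.2] [ 62.1   5.  174.1] [ 76.3  12.  186.6] expect x 60.7
side7 271 195 [ 67.8   8.1 194.8] [ 58.5  -4.5 188.4] [ 75.3  12.4 201.8] expect x 56.9
side7 271 210 [ 65.    9.5 210.2] [ 57.8   5.4 203.8] [ 71.7  12.6 217. ] expect x 53.1
side7 271 225 [ 63.6   8.  225.2] [ 54.   -6.7 218.5] [ 70.4  12.3 231.8] expect x 49.3
side7 271 240 [ 59.5   9.  240.9] [ 50.4  -7.4 233.9] [ 66.6  12.6 246.9] expect x 45.4
side7 271 255 [ 58.    1.4 253.3] [ 50.2 -12.1 248. ] [ 65.5  11.7 257.3] expect x 41.6
side7 197 150 [ 27.    4.4 153.2] [  4.6  -7.4 150.2] [ 34.9  10.1 156.6] expect x 68.4
side7 197 165 [ 12.7   4.3 165.5] [ -1.4 -10.7 158.3] [ 33.7  10.5 171.7] expect x 64.6
side7 197 180 [ 24.4   1.4 178.6] [  1.3 -10.1 173.1] [ 46.7  10.9 185.9] expect x 60.7
side4 273 150 [ 74.4   4.8 152.4] [ 69.1  -0.5 150. ] [ 78.8   6.8 155.1] expect x 68.4
side4 273 165 [ 70.4   8.9 166.9] [ 63.5   6
[... 1963 characters left out ...]
1,-0.0208,-0.0052],[-2.2,-0.0,-0.0]],[[0.0002,-0.0205,-0.006],[-2.1,-0.0,-0.0]],[[0.0001,-0.0203,-0.0068],[-2.2,-0.0,-0.0]],[[0.0,-0.0213,-0.0254],[-4.0,-0.0,-0.0]],[[0.0,-0.0194,-0.0268],[-4.0,-0.0,-0.0]],[[0.0,-0.0175,-0.0281],[-4.0,-0.0,-0.0]],[[0.0,-0.0156,-0.0292],[-4.0,-0.0,-0.0]],[[0.0,-0.0134,-0.0302],[-4.0,-0.0,-0.0]]]
end [ 0.6222 -0.0769  0.3   ]
8 [[[0.0,0.0143,0.0027],[0.0,-0.0,-0.0]],[[0.0,0.0143,0.0027],[0.0,-0.0,-0.0]],[[0.0,0.0143,0.0027],[0.0,-0.0,-0.0]],[[0.0,0.0143,0.0027],[0.0,-0.0,-0.0]],[[0.0,0.0143,0.0027],[0.0,-0.0,-0.0]],[[0.0,0.0142,0.0026],[0.0,-0.0,-0.0]],[[0.0001,0.0143,0.0027],[0.0,-0.0,-0.0]],[[0.0,0.0142,0.0026],[0.0,-0.0,-0.0]]]
end [ 0.5566 -0.0742  0.2041]
```

Call:
{"api": "play_rows", "payload": {"increments": [[[0,-0.0005,0.003],[0,0,0]],[[0,-0.0007,0.004],[0,0,0]],[[0,-0.001,0.006],[0,0,0]],[[0,-0.0026,0.0082],[0,0,0]],[[0,-0.0026,0.0082],[0,0,0]],[[0,-0.0026,0.0082],[0,0,0]],[[0,-0.021,-0.003],[-2.2,0,0]],[[0,-0.021,-0.0036],[-2.2,0,0]],[[0,-0.021,-0.0044],[-2.2,0,0]],[[0,-0.021,-0.0052],[-2.2,0,0]],[[0,-0.0205,-0.006],[-2.2,0,0]],[[0,-0.0205,-0.0068],[-2.2,0,0]],[[0,-0.021,-0.0254],[-4,0,0]],[[0,-0.0195,-0.0268],[-4,0,0]],[[0,-0.0175,-0.028],[-4,0,0]],[[0,-0.0155,-0.029],[-4,0,0]],[[0,-0.0135,-0.03],[-4,0,0]],[[0,0,0],[0,0,0]],[[0,0,0],[0,0,0]]]}}

```text
t: 10.3
eef_pos: [0.6257, -0.076, 0.2559]
tool_rot: [0.295, -0.629, 0.646, -0.315]
contact_force: [0.2, -0.4, -1.1]
gripper_width: 0.412
```

Call:
{"api": "play_rows", "payload": {"increments": [[[0,0,0],[0,0,0]],[[0,0,0],[0,0,0]]], "gripper": 0}}

```text
t: 10.47
eef_pos: [0.6251, -0.0756, 0.254]
tool_rot: [0.296, -0.629, 0.648, -0.312]
contact_force: [0.3, -0.5, -0.0]
gripper_width: 0.139
```

Run:
```python
from h import *
st();print(get_obs()['q'].round(2));s=snap('side','side8');stub(s,x=(.54,.63));a=snap('top','top8')
Q=cloud(s);m=(abs(Q[...,2]-.024)<.004)&(Q[...,0]>.53)&(Q[...,0]<.66)&(abs(Q[...,1]+.075)<.06)
p=Q[m];f=np.c_[-30+(p-HOME)@FX*1000,(p-HOME)@FY*1000];print(len(p),f.min(0),f.max(0))
e=plan([(hp(-.16,45,150,14),45,8)])
w=[]
for i,l in enumerate(np.linspace(-.1,1.24,17)):
    w.append((hp(l,45-15*(i+1)/17,150-15*(i+1)/17),45-15*(i+1)/17,2))
e=plan(w,e)
b=cv2.imread('pics/side8.png')[130:320,200:440];cv2.imwrite('pics/s8.png',cv2.resize(b,(758,600),interpolation=2))
```

```text
t 10.47 TCP fixture -62.9 -1.5 z 254.0 F [ 0.3 -0.5 -0. ] y [-0.63   0.014 -0.777]
[-0.11  0.81  0.26  1.13 -0.12  1.9  -1.47]
stub 319 (591.6038208007812, -76.66046142578125, 28.777023315429688) fixture -29.4442730285244 0.9844202970121041 zmed 0.06886368448833312
457 [-77.14885489 -40.85740577] [21.62213692 59.69273775]
8 [[[-0.0,0.0099,-0.007],[-0.7,-0.0,0.1]],[[0.0,0.01,-0.0069],[-0.8,-0.0,0.1]],[[0.0,0.0101,-0.0068],[-0.7,-0.0,0.1]],[[0.0,0.0101,-0.0066],[-0.8,-0.0,0.1]],[[0.0001,0.0102,-0.0065],[-0.7,-0.0,0.1]],[[0.0001,0.0103,-0.0064],[-0.8,-0.0,0.1]],[[0.0001,0.0104,-0.0062],[-0.7,-0.0,0.0]],[[0.0001,0.0105,-0.0061],[-0.8,-0.1,0.1]]]
end [ 0.5317 -0.0732  0.2282]
34 [[[-0.0,0.0069,-0.0094],[0.5,0.0,-0.0]],[[-0.0,0.0068,-0.0094],[0.4,0.0,-0.0]],[[-0.0,0.004,-0.0051],[0.4,0.0,-0.0]],[[-0.0,0.004,-0.005],[0.5,0.0,-0.0]],[[-0.0,0.0044,-0.0048],[0.4,0.0,-0.0]],[[-0.0,0.0044,-0.0048],[0.5,0.0,-0.0]],[[-0.0,0.0047,-0.0044],[0.4,0.0,-0.0]],[[-0.0,0.0046,-0.0044],[0.5,0.0,-0.0]],[[-0.0,0.005,-0.004],[0.4,0.0,-0.0]],[[-0.0,0.0049,-0.0041],[0.4,0.0,-0.0]],[[-0.0,0.0053,-0.0037],[0.5,0.0
[... 219 characters left out ...]
.0024],[0.4,0.0,-0.0]],[[-0.0,0.0059,-0.0025],[0.5,0.0,-0.0]],[[-0.0,0.006,-0.002],[0.4,0.0,-0.0]],[[-0.0,0.0059,-0.002],[0.5,0.0,-0.0]],[[-0.0,0.0061,-0.0015],[0.4,0.0,-0.0]],[[-0.0,0.006,-0.0015],[0.4,0.0,-0.0]],[[-0.0,0.0061,-0.0011],[0.5,0.0,-0.0]],[[-0.0,0.0062,-0.0011],[0.4,0.0,-0.0]],[[-0.0,0.0061,-0.0006],[0.5,0.0,-0.0]],[[-0.0,0.0062,-0.0007],[0.4,0.0,-0.0]],[[-0.0,0.0061,-0.0001],[0.4,0.0,-0.0]],[[-0.0,0.0062,-0.0002],[0.5,0.0,-0.0]],[[0.0,0.0055,0.0002],[0.4,0.0,-0.0]],[[0.0,0.0055,0.0002],[0.5,0.0,-0.0]],[[0.0,0.0053,0.0006],[0.4,0.0,-0.0]],[[0.0,0.0053,0.0006],[0.5,0.0,-0.0]],[[0.0,0.0052,0.0009],[0.4,0.0,-0.0]],[[0.0,0.0053,0.0008],[0.4,0.0,-0.0]]]
end [ 0.353  -0.0657  0.1384]
```

View pics/s8.png

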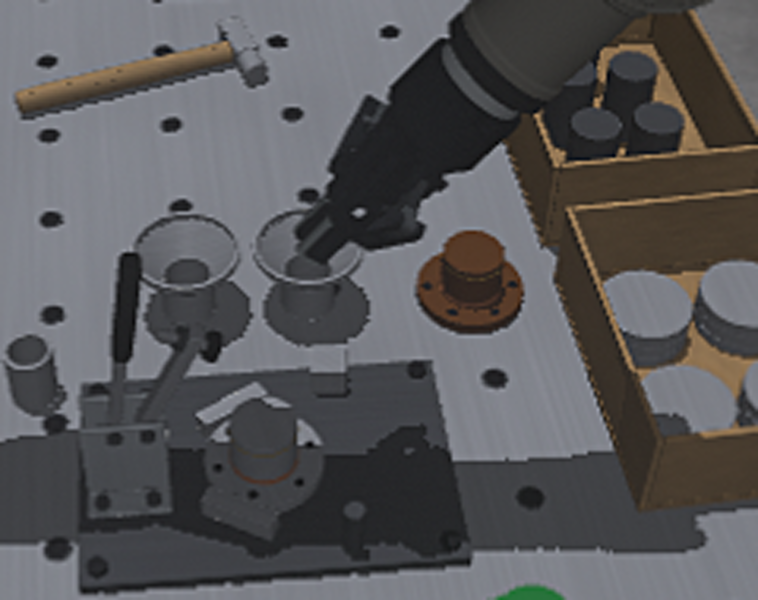

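The stub is upright in the V. q6 sits at its limit with this tilt, so I'll use 35° instead.

Run:
```python
from h import *
e=plan([(hp(-.16,35,150,14),35,9)])
```

```text
9 [[[-0.0,0.0087,-0.0061],[0.4,-0.0,0.1]],[[0.0,0.0087,-0.0062],[0.5,-0.0,0.1]],[[0.0,0.0086,-0.0063],[0.4,-0.0,0.1]],[[0.0,0.0086,-0.0063],[0.5,-0.0,0.1]],[[0.0001,0.0085,-0.0064],[0.4,-0.0,0.1]],[[0.0001,0.0085,-0.0065],[0.5,-0.0,0.0]],[[0.0001,0.0085,-0.0066],[0.4,-0.0,0.1]],[[0.0001,0.0084,-0.0066],[0.5,-0.0,0.0]],[[0.0,0.0083,-0.0067],[0.4,-0.0,0.1]]]
end [ 0.5326 -0.0732  0.228 ]
```

Call:
{"api": "play_rows", "payload": {"increments": [[[0,0.0087,-0.0062],[0.5,0,0.1]],[[0,0.0087,-0.0062],[0.5,0,0.1]],[[0,0.0086,-0.0063],[0.5,0,0.1]],[[0,0.0086,-0.0063],[0.5,0,0.1]],[[0,0.0085,-0.0064],[0.5,0,0.1]],[[0,0.0085,-0.0065],[0.5,0,0]],[[0,0,0],[0,0,0]],[[0,0,0],[0,0,0]]]}}

```text
t: 11.23
eef_pos: [0.5634, -0.0742, 0.2376]
tool_rot: [0.313, -0.618, 0.642, -0.329]
contact_force: [0.1, 0.2, 0.3]
gripper_width: 0.002
```

Run:
```python
from h import *
st();o=get_obs();print(o['q'].round(2),o['gripper_width'])
e=plan([(hp(-.16,35,150,14),35,6)])
```

```text
t 11.23 TCP fixture -1.2 -0.3 z 237.6 F [0.1 0.2 0.3] y [-0.587  0.02  -0.809]
[-0.13  0.68  0.25  1.38 -0.11  1.73 -1.47] 0.0015738427540067262
6 [[[0.0,0.0043,-0.0032],[0.2,-0.0,0.0]],[[0.0,0.0043,-0.0032],[0.2,-0.0,0.0]],[[0.0,0.0043,-0.0033],[0.1,-0.0,0.1]],[[0.0001,0.0043,-0.0032],[0.2,-0.0,0.0]],[[0.0001,0.0043,-0.0033],[0.1,-0.0,0.1]],[[0.0,0.0043,-0.0033],[0.2,-0.1,0.0]]]
end [ 0.5326 -0.0732  0.228 ]
```

Run:
```python
from h import *
e=plan([(hp(-.16,35,150,14),35,4)])
ls=np.linspace(-.1,1.24,12)
w=[(hp(l,35-(i+1)*.5,150-i),35-(i+1)*.5,3) for i,l in enumerate(ls)]
e=plan(w[:6],e);e=plan(w[6:],e)
```

```text
4 [[[0.0,0.0065,-0.0048],[0.2,-0.0,0.1]],[[0.0001,0.0064,-0.0048],[0.3,-0.0,0.0]],[[0.0001,0.0064,-0.0049],[0.2,-0.0,0.1]],[[0.0,0.0065,-0.0049],[0.3,-0.1,0.0]]]
end [ 0.5327 -0.0732  0.228 ]
18 [[[0.0,0.0031,-0.0071],[0.2,0.0,0.0]],[[0.0,0.0031,-0.0071],[0.1,0.0,0.0]],[[0.0,0.0031,-0.0072],[0.2,0.0,0.0]],[[-0.0,0.0031,-0.0055],[0.2,0.0,0.0]],[[-0.0,0.003,-0.0055],[0.1,0.0,0.0]],[[-0.0,0.003,-0.0055],[0.2,0.0,0.0]],[[-0.0,0.0037,-0.0051],[0.2,0.0,0.0]],[[-0.0,0.0036,-0.0052],[0.1,0.0,0.0]],[[-0.0,0.0037,-0.0051],[0.2,0.0,0.0]],[[-0.0,0.0042,-0.0046],[0.2,0.0,0.0]],[[-0.0,0.0042,-0.0047],[0.1,0.0,0.0]],[[-0.0,0.0042,-0.0047],[0.2,0.0,0.0]],[[-0.0,0.0048,-0.0041],[0.2,0.0,0.0]],[[-0.0,0.0047,-0.0041],[0.1,0.0,0.0]],[[-0.0001,0.0048,-0.0041],[0.2,0.0,0.0]],[[0.0,0.0052,-0.0035],[0.2,0.0,0.0]],[[0.0,0.0052,-0.0035],[0.1,0.0,0.0]],[[0.0,0.0051,-0.0035],[0.2,0.0,0.0]]]
end [ 0.4183 -0.0684  0.2181]
18 [[[0.0,0.0056,-0.0029],[0.2,0.0,0.0]],[[0.0,0.0055,-0.0028],[0.1,0.0,0.0]],[[0.0,0.0056,-0.0029],[0.2,0.0,0.0]],[[-0.0,0.0058,-0.0021],[0.2,0.0,0.0]],[[-0.0,0.0058,-0.0022],[0.1,0.0,0.0]],[[-0.0,0.0059,-0.0022],[0.2,0.0,0.0]],[[-0.0,0.006,-0.0014],[0.2,0.0,0.0]],[[-0.0,0.006,-0.0014],[0.1,0.0,0.0]],[[-0.0,0.006,-0.0015],[0.2,0.0,0.0]],[[-0.0,0.0061,-0.0007],[0.2,0.0,0.0]],[[-0.0,0.0061,-0.0007],[0.1,0.0,0.0]],[[-0.0,0.0062,-0.0006],[0.2,0.0,0.0]],[[-0.0,0.0056,0.0],[0.2,0.0,0.0]],[[-0.0,0.0057,0.0],[0.1,0.0,0.0]],[[-0.0,0.0056,0.0],[0.2,0.0,0.0]],[[-0.0,0.0052,0.0006],[0.2,0.0,0.0]],[[-0.0,0.0052,0.0006],[0.1,0.0,0.0]],[[-0.0,0.0053,0.0006],[0.2,0.0,0.0]]]
end [ 0.3492 -0.0656  0.1395]
```

Call:
{"api": "play_rows", "payload": {"increments": [[[0,0.0065,-0.0048],[0.2,0,0]],[[0,0.0065,-0.0048],[0.2,0,0]],[[0,0.0065,-0.0048],[0.2,0,0]],[[0,0.0065,-0.0048],[0.2,0,0]],[[0,0.0031,-0.0071],[0.2,0,0]],[[0,0.0031,-0.0071],[0.1,0,0]],[[0,0.0031,-0.0071],[0.2,0,0]],[[0,0.003,-0.0055],[0.2,0,0]],[[0,0.003,-0.0055],[0.1,0,0]],[[0,0.003,-0.0055],[0.2,0,0]],[[0,0.0037,-0.0051],[0.2,0,0]],[[0,0.0037,-0.0051],[0.1,0,0]],[[0,0.0037,-0.0051],[0.2,0,0]]]}}

```text
t: 12.32
eef_pos: [0.4726, -0.0705, 0.2337]
tool_rot: [0.326, -0.611, 0.634, -0.343]
contact_force: [5.3, -0.2, -1.4]
gripper_width: 0.002
```

Run:
```python
from h import *
st();o=get_obs();print(o['q'].round(2));s=snap('side','side9');stub(s,x=(.54,.63))
b=s['color'][130:320,180:420,::-1];cv2.imwrite('pics/s9.png',cv2.resize(b,(758,600),interpolation=2))
```

```text
t 12.32 TCP fixture 89.7 -0.2 z 233.7 F [ 5.3 -0.2 -1.4] y [-0.552  0.018 -0.833]
[-0.16  0.51  0.25  1.66 -0.08  1.57 -1.49]
stub 324 (593.5326538085938, -74.26947021484375, 28.94896697998047) fixture -31.272018887214294 -1.4847052200180797 zmed 0.0687097958489738
```

View pics/s9.png

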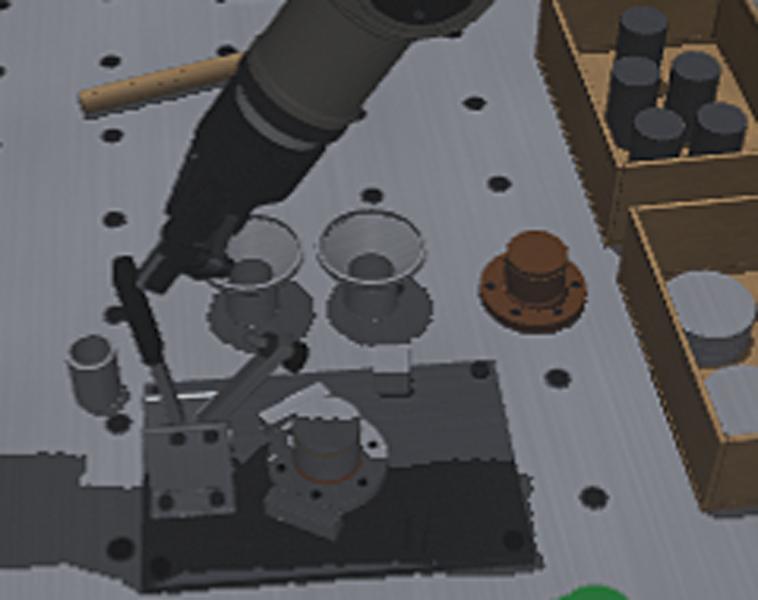

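The fingertips are on the grip at (145,280), the handle is leaning over, the clamp arm is descending, and the stub has not moved. I'll continue along the arc.

Call:
{"api": "play_rows", "payload": {"increments": [[[0,0.0042,-0.0047],[0.2,0,0]],[[0,0.0042,-0.0047],[0.1,0,0]],[[0,0.0042,-0.0047],[0.2,0,0]],[[0,0.0048,-0.0041],[0.2,0,0]],[[0,0.0048,-0.0041],[0.1,0,0]],[[0,0.0048,-0.0041],[0.2,0,0]],[[0,0.0052,-0.0035],[0.2,0,0]],[[0,0.0052,-0.0035],[0.1,0,0]],[[0,0.0052,-0.0035],[0.2,0,0]]]}}

```text
t: 13.12
eef_pos: [0.4187, -0.0684, 0.2188]
tool_rot: [0.334, -0.607, 0.63, -0.351]
contact_force: [5.0, 0.5, 6.1]
gripper_width: 0.002
```

Run:
```python
from h import *
st();o=get_obs();print(o['q'].round(2))
ls=np.linspace(-.1,1.24,12);print(ls.round(2))
w=[(hp(l,35-(i+1)*.5,150-i),35-(i+1)*.5,3) for i,l in enumerate(ls)]
print('wanted now',w[5][0])
plan(w[6:])
```

```text
t 13.12 TCP fixture 143.7 -0.1 z 218.8 F [5.  0.5 6.1] y [-0.531  0.017 -0.847]
[-0.17  0.42  0.25  1.82 -0.07  1.47 -1.5 ]
[-0.1   0.02  0.14  0.27  0.39  0.51  0.63  0.75  0.87  1.    1.12  1.24]
wanted now [ 0.41829727 -0.06846275  0.21809667]
18 [[[0.0,0.0058,-0.0028],[0.2,-0.0,0.1]],[[0.0,0.0058,-0.0028],[0.2,-0.0,0.1]],[[0.0,0.0059,-0.0029],[0.2,-0.1,0.1]],[[0.0,0.0058,-0.0021],[0.2,0.0,-0.0]],[[0.0,0.0058,-0.0022],[0.1,0.0,-0.0]],[[0.0,0.0059,-0.0021],[0.2,0.0,-0.0]],[[0.0,0.006,-0.0014],[0.2,0.0,-0.0]],[[0.0,0.006,-0.0015],[0.1,0.0,-0.0]],[[0.0,0.006,-0.0014],[0.2,0.0,-0.0]],[[0.0,0.0061,-0.0007],[0.2,0.0,-0.0]],[[0.0,0.0061,-0.0007],[0.1,0.0,-0.0]],[[0.0,0.0062,-0.0007],[0.2,0.0,-0.0]],[[0.0,0.0056,0.0],[0.2,0.0,-0.0]],[[0.0,0.0057,0.0],[0.1,0.0,-0.0]],[[0.0,0.0056,0.0001],[0.2,0.0,-0.0]],[[0.0,0.0052,0.0006],[0.2,0.0,-0.0]],[[0.0,0.0052,0.0006],[0.1,0.0,-0.0]],[[0.0,0.0053,0.0005],[0.2,0.0,-0.0]]]
end [ 0.3492 -0.0655  0.1395]
```

Tracking well.

Call:
{"api": "play_rows", "payload": {"increments": [[[0,0.0058,-0.0028],[0.2,0,0]],[[0,0.0058,-0.0028],[0.2,0,0]],[[0,0.0058,-0.0028],[0.2,0,0]],[[0,0.0058,-0.0021],[0.2,0,0]],[[0,0.0058,-0.0021],[0.1,0,0]],[[0,0.0058,-0.0021],[0.2,0,0]],[[0,0.006,-0.0014],[0.2,0,0]],[[0,0.006,-0.0014],[0.1,0,0]],[[0,0.006,-0.0014],[0.2,0,0]],[[0,0.0061,-0.0007],[0.2,0,0]],[[0,0.0061,-0.0007],[0.1,0,0]],[[0,0.0061,-0.0007],[0.2,0,0]]]}}

```text
t: 14.12
eef_pos: [0.363, -0.0666, 0.1676]
tool_rot: [0.344, -0.601, 0.624, -0.361]
contact_force: [-0.6, -0.3, 2.4]
gripper_width: -0.001
```

Call:
{"api": "play_rows", "payload": {"increments": [[[0,0.0057,0],[0.2,0,0]],[[0,0.0057,0],[0.1,0,0]],[[0,0.0057,0],[0.2,0,0]],[[0,0.0053,0.0006],[0.2,0,0]],[[0,0.0053,0.0006],[0.1,0,0]],[[0,0.0053,0.0006],[0.2,0,0]],[[0,0,0],[0,0,0]],[[0,0,0],[0,0,0]]]}}

```text
t: 14.78
eef_pos: [0.3489, -0.0662, 0.1383]
tool_rot: [0.35, -0.598, 0.621, -0.367]
contact_force: [0.0, 0.5, 0.1]
gripper_width: -0.004
```

Run:
```python
from h import *
st();o=get_obs();print(o['q'].round(2));s=snap('side','side10')
b=s['color'][130:320,180:420,::-1];cv2.imwrite('pics/s10.png',cv2.resize(b,(758,600),interpolation=2))
```

```text
t 14.78 TCP fixture 213.5 0.6 z 138.3 F [0.  0.5 0.1] y [-0.486  0.015 -0.874]
[-0.17  0.4   0.23  2.07 -0.08  1.19 -1.5 ]
```

View pics/s10.png

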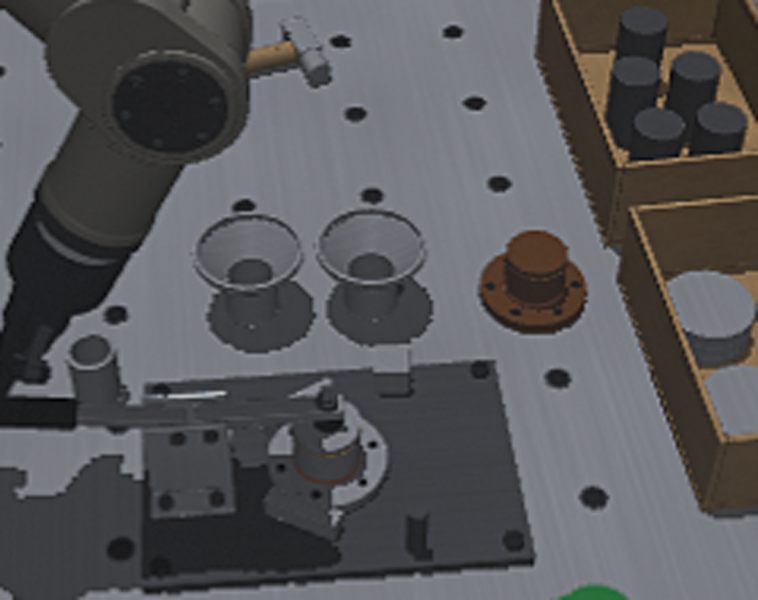

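The handle lies level at (40,410), the arm is down with its foot on the stub at (330,420), and the force on the tool is about zero. I'll retreat and check the handle angle.

Call:
{"api": "play_rows", "payload": {"increments": [[[0,-0.01,0],[0,0,0]],[[0,-0.02,0],[0,0,0]],[[0,-0.025,0],[0,0,0]],[[0,-0.025,0],[0,0,0]],[[0,-0.025,0],[0,0,0]],[[0,-0.015,0],[0,0,0]],[[0,0,0],[0,0,0]],[[0,0,0],[0,0,0]],[[0,0,0],[0,0,0]],[[0,0,0],[0,0,0]]]}}

```text
t: 15.67
eef_pos: [0.4063, -0.0679, 0.2426]
tool_rot: [0.349, -0.598, 0.621, -0.367]
contact_force: [-0.3, -0.2, -0.9]
gripper_width: -0.0
```

Run:
```python
from h import *
st();s=snap('side','side11');t=snap('top','top11')
for c in(s,):
    Q=cloud(c);f=np.dstack([-30+(Q-HOME)@FX*1000,(Q-HOME)@FY*1000,Q[...,2]*1000])
    for x in range(120,260,20):
        m=(abs(f[...,0]-x)<8)&(abs(f[...,1])<14)&(f[...,2]>60)&(f[...,2]<170)
        if m.sum()>3: print('handle x',x,'z',np.percentile(f[m][:,2],[50,90]).round(1),m.sum())
    m=(abs(f[...,0]+30)<60)&(abs(f[...,1])<60)&(abs(f[...,2]-24)<3)
    g=f[m];print('flange',len(g),np.percentile(g,[2,98],0).round(1))
    for x in range(-70,60,20):
        m=(abs(f[...,0]-x)<8)&(abs(f[...,1])<9)&(f[...,2]>75)
        if m.sum()>2: print('arm x',x,np.median(f[m][:,2]))
d=cv2.absdiff(load('side0')['color'],s['color']).max(2)
a=np.hstack([cv2.resize(s['color'][190:330,130:410,::-1],(800,400),interpolation=2)]);b=cv2.resize(t['color'][150:290,230:450,::-1],(400,254))
cv2.imwrite('pics/f.png',a)
```

```text
t 15.67 TCP fixture 156.0 -0.1 z 242.6 F [-0.3 -0.2 -0.9] y [-0.487  0.015 -0.873]
handle x 120 z [97.1 99. ] 52
handle x 140 z [100.9 103.5] 48
handle x 160 z [105.8 110.1] 67
handle x 180 z [110.4 113.8] 69
handle x 200 z [113.7 116.6] 71
handle x 220 z [116.7 120.6] 77
handle x 240 z [120.7 123.4] 65
flange 364 [[-75.1 -34.4  21.6]
 [ 15.6  53.2  26.9]]
arm x -50 315.94898990001144
arm x -30 103.97501061328273
arm x -10 94.41733179426066
arm x 10 578.7757987842281
arm x 30 601.6823134385336
arm x 50 616.1780421749914
```

View pics/f.png

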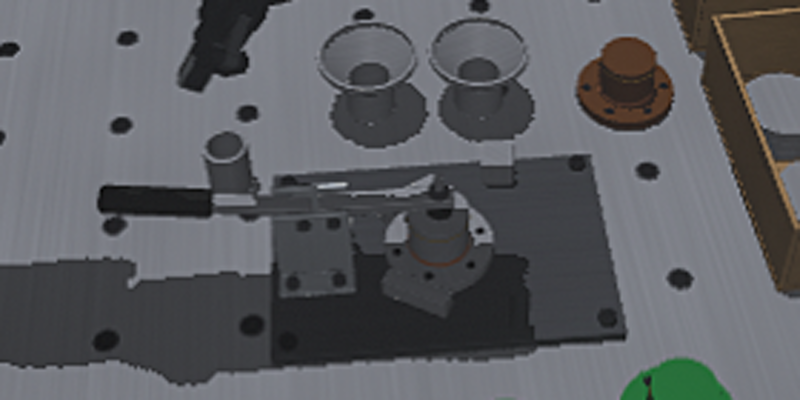

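```bash
python3 -c "
from station import hand_in
print(hand_in())"
```

```text
the job is handed in; nothing more can be done
None
```

The stub is home in the V stop and the toggle clamp is locked on it. I handed the job in at about 16 s; `hand_in` gives no verdict.

- **Stub:** I pushed it home by its flange with two fingertips. Seating showed in the force: 3 mm more commanded travel moved the tool only 0.4 mm, and the force rose from 12 to 18 N. It stayed upright, with its top at about 68 mm.
- **Clamp:** I pushed the handle over along its arc with the fingers shut, and it snapped past the dead point. The depth picture puts its angle at about 1.63 rad, where locked is above 1.57. The last picture shows the foot on the middle of the stub's top, but I couldn't measure the foot's force.
- **Surroundings:** the robot stands clear with about zero force on the tool. The funnels, sleeve, block and look-alikes in the last crop look where they were at the start. The pin, slug, hammer and brush were not checked at the end.

**Disagreements:**
- My first estimate of home, from the plate's corners, was about 3.5 mm off in x from where the stub actually seated. I therefore relied on the contact with the walls and re-centred the clamp push on that.
- The handle first appeared to lean 0.16 rad rather than 0.25.
- Joint 6 came within about 0.02 rad of its limit during the retreat, so I used less tilt for the handle push.

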